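# Line up the shaker platform with the drift and bolt it down

## Task

The shaker platform has slipped a few millimetres on its carriage (its other three bolts are only finger-loose), so its open, blue-ringed bolt hole no longer sits over the hole in the carriage beneath. Take the blue-handled tapered drift from the stand, work it down through both holes until its full thickness is through both and they are in line, draw it out and put it back upright in a hole of the stand, then put in the red-headed bolt until its head sits flush on the platform. Move the platform with the drift only, never by shoving it with the gripper, do not press drift or bolt against the shaker with more than about 60 N, and leave the spare pin and the other things on the bench alone.

Things in the scene. Friction and masses are not known exactly. Their poses are not given: they have to be found in the camera images.
- shaker: fixed orbital shaker: white housing 300 x 220 mm, 82 mm high; on it an aluminium carriage, on that the platform. Origin: centre of its underside, z up. Under the platform's bolt hole, touching the plate, the carriage has a lug at least 50 mm wide and 12 mm thick with its own 14 mm through hole; it does not give; free air below. The carriage has stopped anywhere on its small circular orbit.
- platform: steel plate 360 x 340 x 6 mm, top face 110 mm above the bench. Origin: centre of its underside; z up, axes as the shaker's. About 8 N along its x or y slides it, without turning, and it stays where left. Three low dark bolt heads in corners; on its +y half a clear flask is clipped (206 x 116 mm, centred at x 0, y 80 mm, 89 mm above the plate).
- bolt_hole (a point): centre of the platform's open 14 mm bolt hole (ringed in blue) in its top face, at x -135, y -125 mm of the platform; same axes. The lug's hole below is not measured: its centre lies 6 to 8 mm from this one in any direction, so only a lens is open through both (to be felt for, or seen from above); the drift's tip fits through it about half-way between the two centres.
- drift: tapered steel drift hanging in the stand. Origin: centre of its tip; z up its axis. Tip 5 mm across, tapering evenly to 12.5 mm at 55 mm, straight 12.5 mm shank to 85 mm, then a blue round handle 24 mm across to 155 mm. 0.15 to 0.3 kg. Its full thickness is through both holes when its tip is 73 mm or more below the platform's top face (the handle meets the plate at 85 mm).
- bolt: bolt with a plain 12 mm shank 45 mm long (last 7 mm tapered to 7 mm), a steel collar 22 mm across and 14 mm high, and above it a red round knob 28 mm across and 28 mm high. Origin at the centre of the collar's underside, which seats on the platform; z up to the knob. 0.1 to 0.17 kg. It stands in the tool stand.
- spare_pin: short pin with a black knob 28 mm across, 22 mm high and a 10 mm shank; stands in the tool stand, not needed. Origin at the underside of its knob.
- stand: tool stand fixed to the bench: white top 190 x 60 x 20 mm on steel ends, top face 105 mm above the bench. Origin at the centre of its underside, x along its length, z up. Three 17 mm through holes in a row at x = -55, 0 and +55 mm, y = 0, in which the drift, the bolt and the spare pin hang by their handles in any order.
- pot: white round screw-lid pot with a yellow band, 102 mm wide, 110 mm high; bystander. Origin at the centre of its underside.
- bottle: clear bottle with a black cap, 90 mm wide, 190 mm high; bystander. Origin at the centre of its underside.
- forceps: steel locking forceps 145 mm long lying on the bench; bystander. Origin at about its middle.
- carton: cardboard carton 100 x 60 x 50 mm; bystander. Origin at the centre of its underside.
- dish: clear round dish 94 mm wide, 16 mm high; bystander. Origin at the centre of its underside.
Things that resemble listed ones, but are neither listed nor needed, are in the scene too. Leave any orange look-alike of the stand alone. There is more than one size of the bolt; the one meant has the size given above.

How it is judged:
On the way, in this order (a step that is already met when the one before it is completed fails the run):
1. the drift is down through both holes at its full thickness (z of drift in the frame of bolt_hole below -0.072 m and horizontal distance between drift and bolt_hole below 0.006 m and angle between drift's own z axis and vertical below 0.12 rad), for 0.2 s.
2. the drift is drawn out and hangs upright in a hole of the stand again (z of drift in the frame of stand between 0.014 and 0.025 m and y of drift in the frame of stand between -0.02 and 0.02 m and x of drift in the frame of stand between -0.08 and 0.08 m and angle between drift's own z axis and vertical below 0.15 rad and linear speed of drift below 0.02 m/s), for 0.2 s.
At the end, for the whole second after the job is handed in: Bolt through both holes, its collar flush on the platform (within 2 mm, centred on the hole within 3 mm, upright within 0.05 rad), at rest; drift hanging by its handle in a hole of the stand (tip 14 to 25 mm above the bench, within 0.15 rad of upright), at rest (all of step 2 and horizontal distance between bolt and bolt_hole below 0.003 m and z of bolt in the frame of bolt_hole between -0.003 and 0.002 m and angle between bolt's own z axis and vertical below 0.05 rad and linear speed of bolt below 0.01 m/s); the robot touches nothing.
It fails at once if the drift is forced against the shaker with more than 60 N (contact force between drift and shaker above 60 N).
It fails at once if the bolt is forced against the shaker with more than 60 N (contact force between bolt and shaker above 60 N).
It fails at once if the gripper or arm shoves the platform or shaker (more than 8 N) (contact force between any of the fingers, the arm and shaker above 8 N).
It fails at once if the spare pin is pulled from the stand (distance of spare_pin from where it was at the start of the episode above 0.015 m).
It fails at once if a bystander is shifted by more than 30 mm (distance of any of pot, bottle, forceps, carton, dish from where it was at the start of the episode above 0.03 m).
It also fails if it takes over 72 s, if anything falls off the work surface, if the arm or the gripper's body presses on something with over 40 N, if the wrist force passes 120 N, or if a joint passes its speed limit or range.

## Robot

A 7-joint arm with a two-finger parallel gripper is mounted at the origin on the work surface. World frame = base frame: x ahead of the robot, y to its left, z up, the work surface at z = 0. Lengths are in m, angles in rad, forces in N, time in s.
With the tool pointing down it reaches from about 0.4 to 0.9 m from the base axis. Payload 5.5 kg.
Tool frame: the origin (TCP) lies midway between the tips of the shut fingers; the grasp point (between the pads) lies 19 mm behind it; z points along the fingers, y is the line along which they close (so a half turn about z gives the same grasp; the last joint's range is limited). The gripper opens to 92 mm and grips with 3 to 60 N. Pads are 19 mm wide; open, the fingers measure 130 mm over their backs; the gripper's body (75 mm by 190 mm) begins 47 mm behind the grasp point.
Start: joints at [-0.98, 0.501, -0.427, 1.55, 0.221, 1.138, -0.21], TCP at [0.209, 0.615, 0.227] pointing down, gripper open.
Joint ranges: [-2.88, 2.88], [-0.31, 2.03], [-1.54, 1.56], [0.2, 2.42], [-1.41, 4.55], [0.19, 2.02], [-2.57, 2.57]. Speed limits (rad/s): [2.57, 2.57, 3.14, 3.14, 3.14, 3.14, 3.14].

## Interface

Orientations are given as a unit quaternion [x, y, z, w].
In Python, from station import telemetry, get_image, camera_info, manip gives the robot as it stands. The module is installed in compiled form; this text tells all that it offers.
- The arm moves only by the tool step_arm, never from a script. Its argument "plan" is a list of rows, each a list of 6 numbers: the shift along the world's x, y, z in m, then the turn, a rotation vector about the world's x, y, z in degrees. A call has 1 to 20 rows; each row is the pose to reach, as a shift and turn from the pose commanded when the call began; what a row does not reach only later rows make up. A row lasts 1/12 s, in which the tool goes at most 41.7 mm and 7.16 degrees, less where a joint would pass 70% of its speed; a pose out of reach is approached as far as the arm can. A call with a gripper value outside its range is refused whole. "jaw" is the opening, from 0 (shut) to 1 (fully open), set as the call begins (left out, the last holds). The fingers move at their own pace and stop on an object; "squeeze" is the grip in N (left out, the last holds). Time passes only in rows, so rows that repeat a pose let the fingers close. It gives the time, the measured TCP pose, the force, the opening and the grip force at its end, in the units of the state.
- telemetry.state(): the state, without advancing time (a new reading comes with each control period).
- get_image(name): name is "side" or "top" or "wrist"; returns the picture (420x560x3 uint8, red, green, blue); there is no depth.
- camera_info(name): a dict with "fovy" (degrees; the focal length in pixels is half the picture's height over the tangent of half this angle, whatever the lens; pixels are square), "cx", "cy" (the principal point, pixels), "eye" and "attitude" of the camera in the world. Camera axes: x right, y down, z forward; pixel columns grow to the right and rows downward; lengths in m; the calibration is good to about 2 mm. A picture is of the moment at which its call begins: read the wrist's pose just before it. camera_info takes no time and is no camera call; for the wrist camera it gives the pose at the moment of the call.
- manip.finish_job(): hands the job in; it is judged then, once.
The state is a dict: "time": time; "joint_positions": joint angles; "qvel": joint speeds; "joint_efforts": joint torques, N m; "tcp_pos": TCP position; "eef_rot": TCP orientation; "wrist_force": force on the tool from outside, world axes, zero at the start; "wrist_torque": the same for the moment, N m; "gripper_width": finger opening in m; "grasp_force": force on a finger pad.
Only numpy, scipy, OpenCV 4.12 (cv2) and the standard library are available. Lean on these libraries where they do the work, as an engineer would, in place of code of your own. Each camera call takes 0.05 s, during which the arm holds its last target. There are 200 camera calls.

## Working session

There is one attempt and no reset: what is moved stays moved. The work goes in short steps, Python scripts to look and compute and a tool call to move; the robot and the scene stay as the last step left them, time stands still between calls to the robot, and variables do not carry over. Pictures are saved under pics/ and viewed, at most 10 in all, crops included, and the job is handed in when it is done.

Besides the shell and the picture viewer there is one more tool, called after "Call:" as name([rows], argument=value, ...), one row to a line, values as JSON. step_arm: Moves the arm, as the interface text tells. Its arguments: {"type":"object","properties":{"plan":{"type":"array"},"jaw":{"type":"number"},"squeeze":{"type":"number"}},"required":["plan"]}

```bash
mkdir -p pics; python3 - <<'E'
from station import telemetry, get_image, camera_info
import cv2
for n in ("side","top","wrist"):
    print(n,camera_info(n)); im=get_image(n)[:,:,::-1]
    cv2.imwrite(f"pics/{n}0.png",im)
    if n!="wrist": cv2.imwrite(f"pics/{n}0b.png",cv2.resize(im,(800,600),interpolation=cv2.INTER_CUBIC))
print(telemetry.state())
E
```

```text
side {'fovy': 52.40517026437875, 'cx': 284.5557964315089, 'cy': 210.12707133105235, 'eye': array([-0.21172103, -0.84747922,  0.77509462]), 'attitude': array([ 0.82808738, -0.29329058,  0.16054208, -0.44997575])}
top {'fovy': 43.31453390994328, 'cx': 280.61981819526954, 'cy': 215.13466485878902, 'eye': array([0.24991221, 0.01555941, 1.52442426]), 'attitude': array([-0.6999644 ,  0.71041641, -0.05253219,  0.05097779])}
wrist {'fovy': 70.89557132007823, 'cx': 284.8741188659003, 'cy': 215.40198489253112, 'eye': array([0.14350672, 0.63685186, 0.38367142]), 'attitude': array([0.80614987, 0.57732622, 0.07485197, 0.10589622])}
{'time': 0.15, 'joint_positions': array([-0.97982189,  0.50166081, -0.42686219,  1.55120502,  0.22079426,
        1.13831047, -0.21030084]), 'qvel': array([-0.00044619, -0.00182291, -0.00080276, -0.00292944, -0.0002667 ,
       -0.00037634, -0.00047198]), 'joint_efforts': array([-6.54378062e-03, -5.67111003e+01, -5.82559392e+00, -2.79456818e+01,
       -6.87478180e-02,  2.65842798e-02,  1.16993183e-04]), 'tcp_pos': array([0.20909125, 0.61487416, 0.22590383]), 'eef_rot': array([ 1.63122402e-01,  9.86605542e-01, -7.48405803e-04, -1.64861557e-04]), 'wrist_force': array([-0.50182847, -0.98073932,  0.5614427 ]), 'wrist_torque': array([ 0.03226114, -0.01220954,  0.05159744]), 'grasp_force': 0.0, 'gripper_width': 0.09186040201962085}
```

View pics/top0b.png

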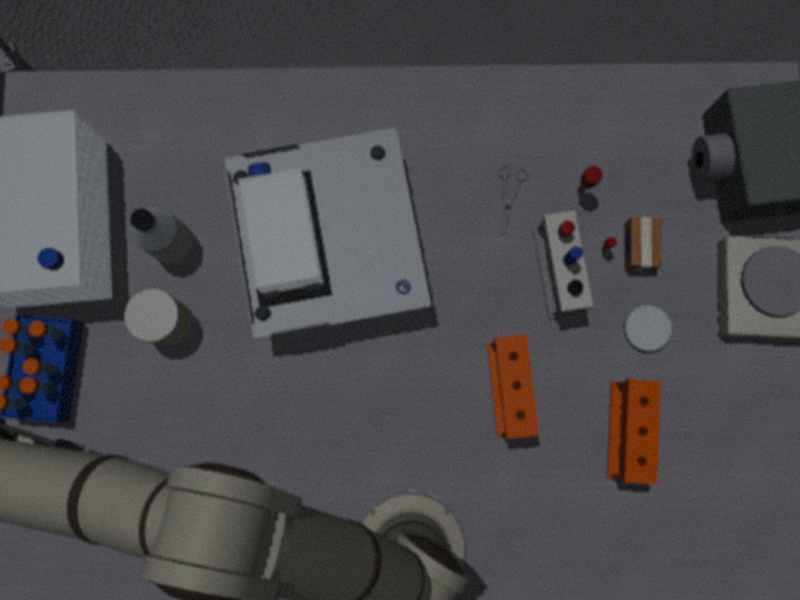

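View pics/side0b.png

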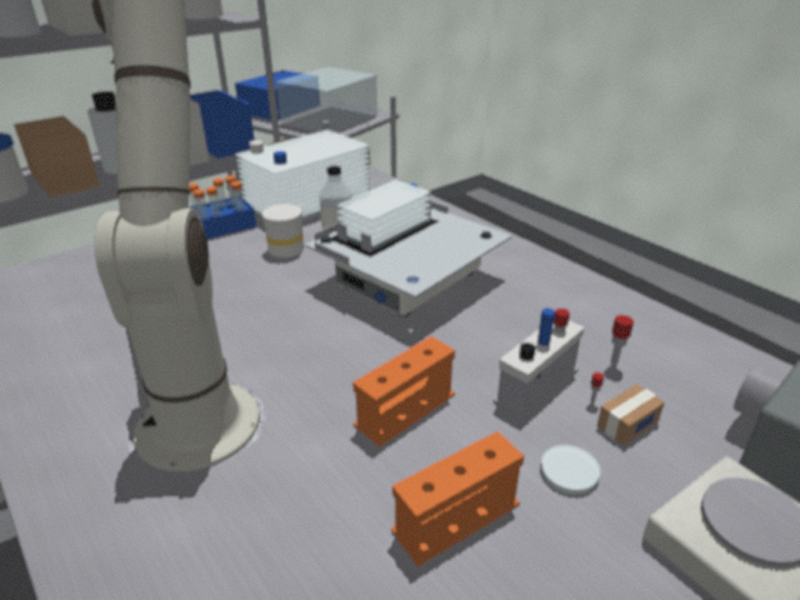

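The top view (800x600) shows: white stand at (545..592, 211..311), with red bolt (567,228), drift (573,255) and black pin (575,287). The blue ring is at (403,287), and the platform corners are (226,157), (396,128), (430,305) and (253,335). The side view confirms the order, with the blue ring at (413,279), the drift top at (548,312) and the bolt top at (562,313).

```bash
cat > h.py <<'E'
import numpy as np
from scipy.spatial.transform import Rotation as R
from station import camera_info
def proj(n,P,c=None):
    c=c or camera_info(n); f=210/np.tan(np.radians(c['fovy'])/2)
    p=R.from_quat(c['attitude']).inv().apply(np.atleast_2d(P)-c['eye'])
    return np.c_[c['cx']+f*p[:,0]/p[:,2], c['cy']+f*p[:,1]/p[:,2]]
def back(n,uv,z,c=None):
    c=c or camera_info(n); f=210/np.tan(np.radians(c['fovy'])/2)
    uv=np.atleast_2d(uv).astype(float)
    d=R.from_quat(c['attitude']).apply(np.c_[(uv[:,0]-c['cx'])/f,(uv[:,1]-c['cy'])/f,np.ones(len(uv))])
    return c['eye']+d*((z-c['eye'][2])/d[:,2])[:,None]
E
python3 - <<'E'
from h import *
np.set_printoptions(precision=4,suppress=True)
k=.7
def t(n,l,z): 
    r=back(n,k*np.array(l),z);print(n,z);print(r);return r
s=t("top",[(545,215),(577,211),(592,306),(560,311)],.105)
print(np.linalg.norm(np.diff(s,axis=0),axis=1), s.mean(0), 'yaw',np.degrees(np.arctan2(*(s[0]+s[1]-s[2]-s[3])[[1,0]])))
p=t("top",[(226,157),(396,128),(430,305),(253,335)],.110)
print(np.linalg.norm(np.diff(p,axis=0),axis=1), p.mean(0), 'yaw',np.degrees(np.arctan2(*(p[0]+p[1]-p[2]-p[3])[[1,0]])))
t("top",[(403,287)],.11);t("side",[(413,279)],.11)
t("top",[(575,253)],.175);t("side",[(548,312)],.175)
t("top",[(567,228)],.147);t("side",[(562,313)],.147)
t("top",[(575,287)],.127);t("side",[(527,349)],.127)
t("top",[(592,175)],.05);t("top",[(610,243)],.05)
E
```

```text
top 0.105
[[ 0.6358 -0.2706  0.105 ]
 [ 0.6428 -0.3329  0.105 ]
 [ 0.4566 -0.3523  0.105 ]
 [ 0.4479 -0.291   0.105 ]]
[0.0627 0.1873 0.0619] [ 0.5458 -0.3117  0.105 ] yaw 6.080770081398534
top 0.11
[[ 0.7598  0.3473  0.11  ]
 [ 0.8142  0.0152  0.11  ]
 [ 0.4623 -0.0443  0.11  ]
 [ 0.4101  0.2899  0.11  ]]
[0.3366 0.3569 0.3383] [0.6116 0.152  0.11  ] yaw 9.454499155481836
top 0.11
[[0.4976 0.0063 0.11  ]]
side 0.11
[[0.4995 0.0048 0.11  ]]
top 0.175
[[ 0.5446 -0.3082  0.175 ]]
side 0.175
[[ 0.543  -0.3147  0.175 ]]
top 0.147
[[ 0.5987 -0.3022  0.147 ]]
side 0.147
[[ 0.5957 -0.3081  0.147 ]]
top 0.127
[[ 0.4899 -0.3165  0.127 ]]
side 0.127
[[ 0.4848 -0.3244  0.127 ]]
top 0.05
[[ 0.7327 -0.3804  0.05  ]]
top 0.05
[[ 0.5913 -0.4091  0.05  ]]
```

Call:
step_arm([
  [0,0,0.04,0,0,0],
  [0.02,-0.03,0.08,0,0,5],
  [0.358,-0.602,0.08,0,0,25],
  [0.358,-0.602,0.08,0,0,25],
  [0.358,-0.602,0.08,0,0,25],
  [0.358,-0.602,0.08,0,0,25],
  [0.358,-0.602,0.08,0,0,25],
  [0.358,-0.602,0.08,0,0,25],
  [0.358,-0.602,0.08,0,0,25],
  [0.358,-0.602,0.08,0,0,25],
  [0.358,-0.602,0.08,0,0,25],
  [0.358,-0.602,0.08,0,0,25],
  [0.358,-0.602,0.08,0,0,25],
  [0.358,-0.602,0.08,0,0,25],
  [0.358,-0.602,0.08,0,0,25],
  [0.358,-0.602,0.08,0,0,25],
  [0.358,-0.602,0.08,0,0,25],
  [0.358,-0.602,0.08,0,0,25],
  [0.358,-0.602,0.08,0,0,25],
  [0.358,-0.602,0.08,0,0,25],
])

```text
time: 1.82
tcp_pos: [0.5681, 0.0088, 0.306]
eef_rot: [-0.051, 0.999, -0.001, -0.0]
wrist_force: [0.6, 0.3, -0.5]
gripper_width: 0.0916
grasp_force: 0.0
```

Call:
step_arm([
  [0,0,-0.04,0,0,0],
  [0,0,-0.08,0,0,0],
  [0,0,-0.12,0,0,0],
  [0,0,-0.15,0,0,0],
  [0,0,-0.166,0,0,0],
  [0,0,-0.166,0,0,0],
  [0,0,-0.166,0,0,0],
])

```text
time: 2.4
tcp_pos: [0.5661, 0.015, 0.1402]
eef_rot: [-0.055, 0.998, 0.0, -0.001]
wrist_force: [-0.7, 0.2, 0.8]
gripper_width: 0.0917
grasp_force: 0.0
```

```bash
python3 - <<'E'
from h import *
from station import get_image, telemetry
import cv2
c=camera_info("wrist"); print(c, telemetry.state()['tcp_pos'])
a=np.mean([get_image("wrist").astype(float) for _ in range(4)],0).astype(np.uint8)[:,:,::-1]
cv2.imwrite("pics/w1raw.png",a)
q=proj("wrist",[.499,.006,.11],c)[0]; print(q)
x,y=[int(v) for v in q]; x=min(max(x,50),510); y=min(max(y,40),380)
cr=a[y-30:y+30,x-40:x+40]; print(x-40,y-30)
b=cv2.resize(a,(560,420)); cr=cv2.resize(cr,(800,600),interpolation=cv2.INTER_CUBIC)
cr=cv2.normalize(cr,None,0,255,cv2.NORM_MINMAX)
cv2.imwrite("pics/w1c.png",cr)
E
```

```text
{'fovy': 70.89557132007823, 'cx': 284.8741188659003, 'cy': 215.40198489253112, 'eye': array([0.49756244, 0.00683171, 0.29820317]), 'attitude': array([0.66161732, 0.73873534, 0.09622571, 0.08528324])} [0.56612817 0.01500454 0.14015324]
[282.87717779 139.84207168]
242 109
```

View pics/w1c.png

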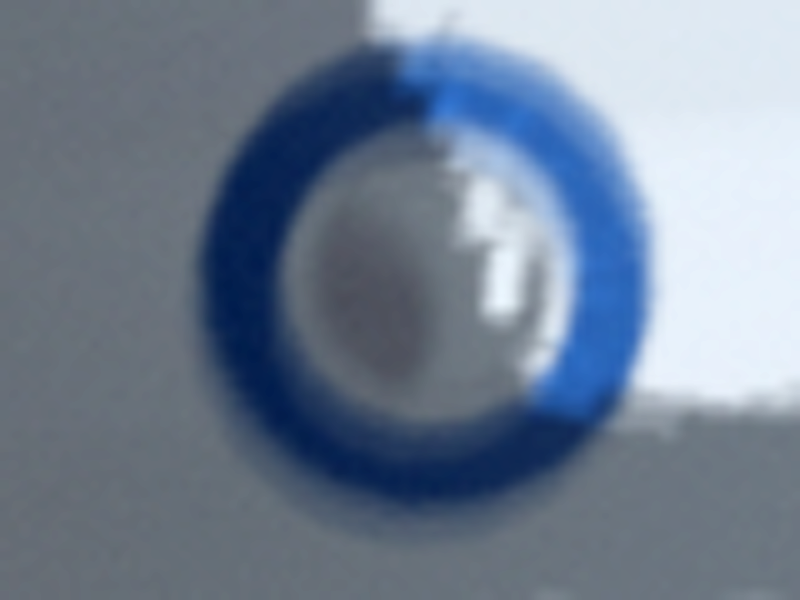

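The crop (origin 242,109, 10x) shows the ring centred at (427,273). A dark open lens is centred at about (368,291), and its long axis runs from (345,205) to (400,395). So the lug hole lies to the image left and slightly down.

```bash
python3 - <<'E'
from h import *
np.set_printoptions(precision=4,suppress=True)
c={'fovy': 70.89557132007823, 'cx': 284.8741188659003, 'cy': 215.40198489253112, 'eye': np.array([0.49756244, 0.00683171, 0.29820317]), 'attitude': np.array([0.66161732, 0.73873534, 0.09622571, 0.08528324])}
g=lambda p,z: back("wrist",[[242+p[0]/10-.45,109+p[1]/10-.45]],z,c)[0]
h=g((427,273),.11); print("hole",h, "ring r", np.linalg.norm(g((578,273),.11)-g((280,273),.11)))
for z in (.104,.098): print("lens",g((368,291),z))
d=g((427-96,273+28.6),.11)-h; d/=np.linalg.norm(d); print("dir",d,"mid",h+.0035*d)
print(telemetry.state() if 0 else '')
E
```

```text
hole [0.4965 0.0066 0.11  ] ring r 0.01835755138476618
lens [0.498 0.003 0.104]
lens [0.498  0.0028 0.098 ]
dir [ 0.3804 -0.9248  0.    ] mid [0.4979 0.0033 0.11  ]
```

Call:
step_arm([
  [0,0,0.04,0,0,0],
  [0,0,0.08,0,0,0],
  [0,-0.04,0.1,0,0,0],
  [-0.021,-0.326,0.1,0,0,0],
  [-0.021,-0.326,0.1,0,0,0],
  [-0.021,-0.326,0.1,0,0,0],
  [-0.021,-0.326,0.1,0,0,0],
  [-0.021,-0.326,0.1,0,0,0],
  [-0.021,-0.326,0.1,0,0,0],
  [-0.021,-0.326,0.1,0,0,0],
  [-0.021,-0.326,0.1,0,0,0],
  [-0.021,-0.326,0.1,0,0,0],
  [-0.021,-0.326,0.1,0,0,0],
  [-0.021,-0.326,0.1,0,0,0],
  [-0.021,-0.326,0.1,0,0,0],
])

```text
time: 3.85
tcp_pos: [0.5472, -0.3105, 0.2413]
eef_rot: [-0.056, 0.998, 0.0, 0.001]
wrist_force: [0.6, 0.5, -0.5]
gripper_width: 0.0922
grasp_force: 0.0
```

```bash
python3 - <<'E'
from h import *
from station import get_image, telemetry
import cv2
c=camera_info("wrist"); print(repr(c), telemetry.state()['tcp_pos'])
a=get_image("wrist")[:,:,::-1]
cv2.imwrite("pics/w2.png",cv2.resize(a,(800,600),interpolation=cv2.INTER_CUBIC))
E
```

```text
{'fovy': 70.89557132007823, 'cx': 284.8741188659003, 'cy': 215.40198489253112, 'eye': array([ 0.47807487, -0.31872364,  0.39913535]), 'attitude': array([0.66103211, 0.73896163, 0.09735679, 0.08656744])} [ 0.54718259 -0.3105072   0.24130763]
```

View pics/w2.png

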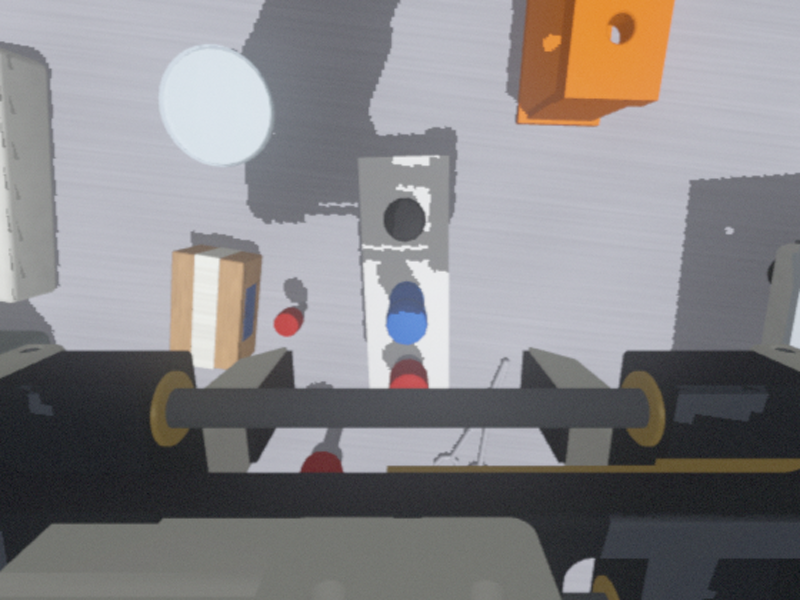

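The drift top is at (407,322), the pin top at (404,219), and the stand's lower edge corners at (359,157) and (449,155).

```bash
python3 - <<'E'
from h import *
c=camera_info("wrist")
for p,z in (((407,322),.175),((404,219),.127),((359,157),.105),((449,155),.105)): print(back("wrist",[np.array(p)*.7],z,c).round(4))
E
```

```text
[[ 0.5456 -0.3112  0.175 ]]
[[ 0.4927 -0.3189  0.127 ]]
[[ 0.4573 -0.3528  0.105 ]]
[[ 0.4495 -0.294   0.105 ]]
```

Call:
step_arm([
  [-0.001,-0.001,-0.04,0,0,0],
  [-0.002,-0.001,-0.08,0,0,0],
  [-0.002,-0.001,-0.105,0,0,0],
  [-0.002,-0.001,-0.115,0,0,0],
  [-0.002,-0.001,-0.115,0,0,0],
  [-0.002,-0.001,-0.115,0,0,0],
])

```text
time: 4.4
tcp_pos: [0.5451, -0.3132, 0.1265]
eef_rot: [-0.055, 0.998, -0.0, 0.0]
wrist_force: [-0.4, 0.2, -0.1]
gripper_width: 0.0916
grasp_force: 0.0
```

Call:
step_arm([
  [0,0,0,0,0,0],
  [0,0,0,0,0,0],
  [0,0,0,0,0,0],
  [0,0,0,0,0,0],
  [0,0,0,0,0,0],
  [0,0,0,0,0,0],
  [0,0,0,0,0,0],
  [0,0,0,0,0,0],
], jaw=0.1, squeeze=45)

```text
time: 5.07
tcp_pos: [0.5442, -0.3136, 0.1257]
eef_rot: [-0.054, 0.999, 0.0, -0.0]
wrist_force: [-0.4, 0.3, -1.0]
gripper_width: 0.0428
grasp_force: 0.0
```

Call:
step_arm([
  [0,0,0,0,0,0],
  [0,0,0,0,0,0],
  [0,0,0,0,0,0],
  [0,0,0,0,0,0],
  [0,0,0,0,0,0],
  [0,0,0,0,0,0],
])

```text
time: 5.57
tcp_pos: [0.5443, -0.3131, 0.1257]
eef_rot: [-0.054, 0.999, 0.0, -0.0]
wrist_force: [-0.2, 2.0, 1.6]
gripper_width: 0.0235
grasp_force: 45.0
```

Call:
step_arm([
  [0,0,0.04,0,0,0],
  [0,0,0.08,0,0,0],
  [0,0,0.12,0,0,0],
  [0,0.01,0.14,0,0,0],
  [-0.047,0.315,0.14,0,0,0],
  [-0.047,0.315,0.14,0,0,0],
  [-0.047,0.315,0.14,0,0,0],
  [-0.047,0.315,0.14,0,0,0],
  [-0.047,0.315,0.14,0,0,0],
  [-0.047,0.315,0.14,0,0,0],
  [-0.047,0.315,0.14,0,0,0],
  [-0.047,0.315,0.14,0,0,0],
  [-0.047,0.315,0.14,0,0,0],
  [-0.047,0.315,0.13,0,0,0],
  [-0.047,0.315,0.115,0,0,0],
  [-0.047,0.315,0.1,0,0,0],
  [-0.047,0.315,0.1,0,0,0],
  [-0.047,0.315,0.1,0,0,0],
])

```text
time: 7.07
tcp_pos: [0.4963, -0.0004, 0.2243]
eef_rot: [-0.053, 0.999, -0.0, -0.002]
wrist_force: [-0.1, -0.2, -2.0]
gripper_width: 0.0235
grasp_force: 45.0
```

```bash
python3 - <<'E'
from h import *
from station import get_image, telemetry
import cv2
c=camera_info("wrist"); s=telemetry.state(); print(c['eye'],c['attitude'], s['tcp_pos'],s['wrist_force'],s['gripper_width'])
a=np.mean([get_image("wrist").astype(float) for _ in range(3)],0).astype(np.uint8)[:,:,::-1]
cv2.imwrite("pics/w3raw.png",a)
q=proj("wrist",[[.4965,.0066,.11],[s['tcp_pos'][0],s['tcp_pos'][1],.12]],c); print(q)
x,y=[int(v) for v in q.mean(0)]
cr=a[y-45:y+45,x-60:x+60]; print(x-60,y-45)
cv2.imwrite("pics/w3c.png",cv2.normalize(cv2.resize(cr,(800,600),interpolation=cv2.INTER_CUBIC),None,0,255,cv2.NORM_MINMAX))
E
```

```text
[ 0.42778166 -0.00807472  0.38240979] [0.66325672 0.73734405 0.09526182 0.08567065] [ 4.96274079e-01 -4.43779185e-04  2.24302314e-01] [-0.11524082 -0.20086804 -2.01340184] 0.02348637280947567
[[292.56787967 213.68469019]
 [285.25981449 215.3672334 ]]
228 169
```

View pics/w3c.png

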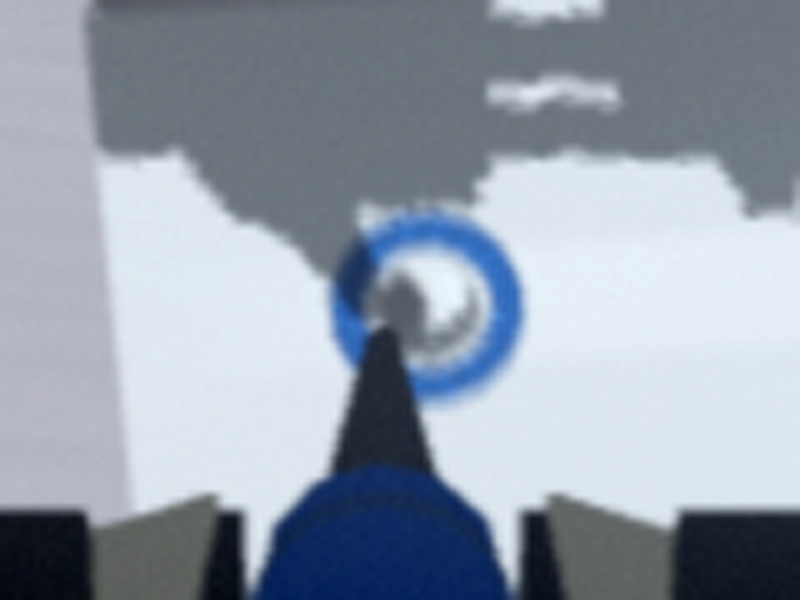

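The tip is at crop (386,337), the ring centre at (427,306) and the dark lens at about (402,303).

```bash
python3 - <<'E'
from h import *
c=camera_info("wrist")
g=lambda p,z: back("wrist",[[228+p[0]/6.667-.4,169+p[1]/6.667-.4]],z,c)[0].round(4)
print("tip",g((386,337),.1186),"hole",g((427,306),.11),"lens",g((402,303),.104))
print("proj targets", [((proj("wrist",p,c)[0]-[227.6,168.6])*6.667).round() for p in ([.498,.0031,.1186],[.4979,.0031,.104])])
E
```

```text
tip [0.5029 0.0013 0.1186] hole [0.5001 0.007  0.11  ] lens [0.5016 0.0036 0.104 ]
proj targets [array([402., 305.]), array([401., 279.])]
```

Call:
step_arm([
  [-0.0015,0.0025,0,0,0,0],
  [-0.0015,0.0025,-0.003,0,0,0],
  [-0.0015,0.0025,-0.006,0,0,0],
  [-0.0015,0.0025,-0.008,0,0,0],
  [-0.0015,0.0025,-0.01,0,0,0],
  [-0.0015,0.0025,-0.012,0,0,0],
  [-0.0015,0.0025,-0.014,0,0,0],
  [-0.0015,0.0025,-0.016,0,0,0],
  [-0.0015,0.0025,-0.017,0,0,0],
  [-0.0015,0.0025,-0.018,0,0,0],
  [-0.0015,0.0025,-0.018,0,0,0],
])

```text
time: 8.13
tcp_pos: [0.4957, 0.0038, 0.2076]
eef_rot: [-0.054, 0.999, -0.0, -0.0]
wrist_force: [0.1, -0.1, -3.2]
gripper_width: 0.0233
grasp_force: 45.0
```

Call:
step_arm([
  [0,0,-0.001,0,0,0],
  [0,0,-0.002,0,0,0],
  [0,0,-0.003,0,0,0],
  [0,0,-0.004,0,0,0],
  [0,0,-0.005,0,0,0],
  [0,0,-0.006,0,0,0],
  [0,0,-0.006,0,0,0],
])

```text
time: 8.72
tcp_pos: [0.4958, 0.0037, 0.2016]
eef_rot: [-0.054, 0.999, -0.0, 0.0]
wrist_force: [1.1, -1.6, -2.5]
gripper_width: 0.0235
grasp_force: 45.0
```

Call:
step_arm([
  [0.0002,-0.0004,0,0,0,0],
  [0.0002,-0.0005,-0.0015,0,0,0],
  [0.0003,-0.0006,-0.003,0,0,0],
  [0.0003,-0.0007,-0.0045,0,0,0],
  [0.0003,-0.0008,-0.006,0,0,0],
  [0.0003,-0.0009,-0.0075,0,0,0],
  [0.0004,-0.001,-0.009,0,0,0],
  [0.0004,-0.0011,-0.0105,0,0,0],
  [0.0005,-0.0012,-0.012,0,0,0],
  [0.0005,-0.0012,-0.012,0,0,0],
])

```text
time: 9.55
tcp_pos: [0.4963, 0.003, 0.1902]
eef_rot: [-0.054, 0.999, 0.0, 0.0]
wrist_force: [-1.0, 0.4, 4.1]
gripper_width: 0.0233
grasp_force: 45.0
```

Call:
step_arm([
  [0.0001,-0.0003,-0.0015,0,0,0],
  [0.0001,-0.0004,-0.003,0,0,0],
  [0.0002,-0.0005,-0.0045,0,0,0],
  [0.0002,-0.0006,-0.006,0,0,0],
  [0.0003,-0.0007,-0.0075,0,0,0],
  [0.0003,-0.0008,-0.009,0,0,0],
  [0.0004,-0.0009,-0.0105,0,0,0],
  [0.0004,-0.001,-0.012,0,0,0],
  [0.0004,-0.001,-0.012,0,0,0],
])

```text
time: 10.3
tcp_pos: [0.4965, 0.0021, 0.1781]
eef_rot: [-0.054, 0.999, 0.0, -0.0]
wrist_force: [-2.2, 1.0, 5.3]
gripper_width: 0.0235
grasp_force: 45.0
```

Call:
step_arm([
  [0,-0.0002,-0.0015,0,0,0],
  [0,-0.0003,-0.003,0,0,0],
  [0,-0.0004,-0.0045,0,0,0],
  [0,-0.0005,-0.006,0,0,0],
  [0,-0.0006,-0.0075,0,0,0],
  [0,-0.0007,-0.009,0,0,0],
  [0,-0.0008,-0.0105,0,0,0],
  [0,-0.0009,-0.012,0,0,0],
  [0,-0.0009,-0.012,0,0,0],
])

```text
time: 11.05
tcp_pos: [0.4966, 0.0011, 0.1664]
eef_rot: [-0.054, 0.999, 0.0, 0.0]
wrist_force: [-3.3, -0.1, 6.1]
gripper_width: 0.0232
grasp_force: 45.0
```

Call:
step_arm([
  [-0.0002,-0.0001,-0.0015,0,0,0],
  [-0.0003,-0.0002,-0.003,0,0,0],
  [-0.0004,-0.0003,-0.0045,0,0,0],
  [-0.0004,-0.0004,-0.006,0,0,0],
  [-0.0004,-0.0005,-0.0075,0,0,0],
  [-0.0004,-0.0006,-0.009,0,0,0],
  [-0.0004,-0.0006,-0.0105,0,0,0],
  [-0.0004,-0.0006,-0.012,0,0,0],
  [-0.0004,-0.0006,-0.012,0,0,0],
])

```text
time: 11.8
tcp_pos: [0.4968, 0.0004, 0.1546]
eef_rot: [-0.054, 0.999, 0.0, 0.001]
wrist_force: [-1.1, 0.6, 6.6]
gripper_width: 0.0234
grasp_force: 45.0
```

Call:
step_arm([
  [0,-0.0001,-0.0015,0,0,0],
  [0,-0.0001,-0.003,0,0,0],
  [0,-0.0002,-0.0045,0,0,0],
  [0,-0.0002,-0.006,0,0,0],
  [0,-0.0002,-0.0075,0,0,0],
  [0,-0.0002,-0.009,0,0,0],
  [0,-0.0002,-0.0105,0,0,0],
  [0,-0.0002,-0.012,0,0,0],
  [0,-0.0002,-0.0135,0,0,0],
  [0,-0.0002,-0.015,0,0,0],
  [0,-0.0002,-0.0155,0,0,0],
  [0,-0.0002,-0.0155,0,0,0],
  [0,-0.0002,-0.0155,0,0,0],
  [0,-0.0002,-0.0155,0,0,0],
])

```text
time: 12.97
tcp_pos: [0.497, 0.0002, 0.1391]
eef_rot: [-0.054, 0.999, 0.0, 0.001]
wrist_force: [-1.9, 0.2, 7.4]
gripper_width: 0.0234
grasp_force: 45.0
```

```bash
python3 - <<'E'
from h import *
from station import get_image, telemetry
import cv2
c=camera_info("wrist"); s=telemetry.state(); print(s['tcp_pos'],s['wrist_force'],s['wrist_torque'])
a=get_image("side")[:,:,::-1]
x,y=proj("side",[.5,.0,.12])[0].astype(int); print(x,y,proj("side",[[.5,0,.11],[.5,0,.12],[.5,0,.19]]))
cv2.imwrite("pics/s1.png",cv2.resize(a[y-50:y+40,x-60:x+60],(800,600),interpolation=cv2.INTER_CUBIC))
E
```

```text
[4.96994614e-01 1.96078157e-04 1.39142560e-01] [-1.87702746  0.17565668  7.44178139] [-0.04276664  0.50200528  0.02160638]
290 193 [[290.24465824 195.87894739]
 [290.27515912 193.03092152]
 [290.49611055 172.39953679]]
```

View pics/s1.png

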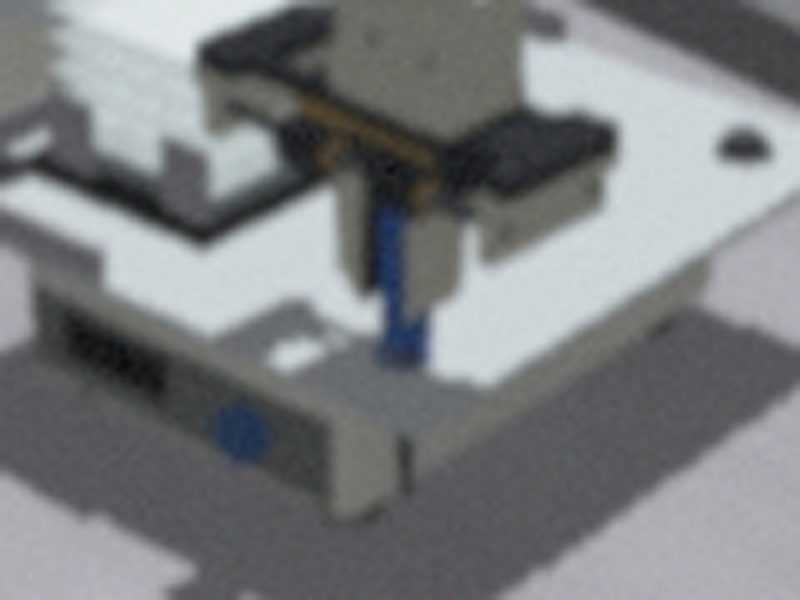

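The drift is in with its handle just above the plate. I'll go a little deeper for margin.

Call:
step_arm([
  [0,0,-0.001,0,0,0],
  [0,0,-0.002,0,0,0],
  [0,0,-0.003,0,0,0],
  [0,0,-0.004,0,0,0],
  [0,0,-0.004,0,0,0],
  [0,0,-0.004,0,0,0],
  [0,0,-0.004,0,0,0],
])

```text
time: 13.6
tcp_pos: [0.497, 0.0002, 0.1351]
eef_rot: [-0.054, 0.999, 0.0, 0.001]
wrist_force: [-1.4, 0.2, 6.4]
gripper_width: 0.0234
grasp_force: 45.0
```

Call:
step_arm([
  [0,0,0.01,0,0,0],
  [0,0,0.025,0,0,0],
  [0,0,0.045,0,0,0],
  [0,0,0.07,0,0,0],
  [0,0,0.1,0,0,0],
  [0,0,0.12,0,0,0],
  [0,0,0.13,0,0,0],
  [0,0,0.13,0,0,0],
])

```text
time: 14.27
tcp_pos: [0.4976, 0.0001, 0.2665]
eef_rot: [-0.054, 0.999, -0.0, 0.002]
wrist_force: [-0.2, 0.5, -2.0]
gripper_width: 0.0234
grasp_force: 45.0
```

Call:
step_arm([
  [0.048,-0.3136,0,0,0,0],
  [0.048,-0.3136,0,0,0,0],
  [0.048,-0.3136,0,0,0,0],
  [0.048,-0.3136,0,0,0,0],
  [0.048,-0.3136,0,0,0,0],
  [0.048,-0.3136,0,0,0,0],
  [0.048,-0.3136,0,0,0,0],
  [0.048,-0.3136,0,0,0,0],
  [0.048,-0.3136,0,0,0,0],
  [0.048,-0.3136,0,0,0,0],
  [0.048,-0.3136,-0.02,0,0,0],
  [0.048,-0.3136,-0.03,0,0,0],
  [0.048,-0.3136,-0.03,0,0,0],
])

```text
time: 15.35
tcp_pos: [0.5422, -0.3104, 0.23]
eef_rot: [-0.055, 0.998, 0.002, -0.003]
wrist_force: [-0.5, 0.2, -4.1]
gripper_width: 0.0234
grasp_force: 45.0
```

```bash
python3 - <<'E'
from h import *
from station import get_image, telemetry
import cv2
c=camera_info("wrist"); s=telemetry.state(); print(s['tcp_pos'],s['wrist_force'])
a=get_image("wrist")[:,:,::-1]
cv2.imwrite("pics/w4raw.png",a)
cr=a[150:270,200:360]
cv2.imwrite("pics/w4.png",cv2.resize(cr,(800,600),interpolation=cv2.INTER_CUBIC))
E
```

```text
[ 0.5421591  -0.31035871  0.22995285] [-0.49507548  0.19069844 -4.09741893]
```

View pics/w4.png

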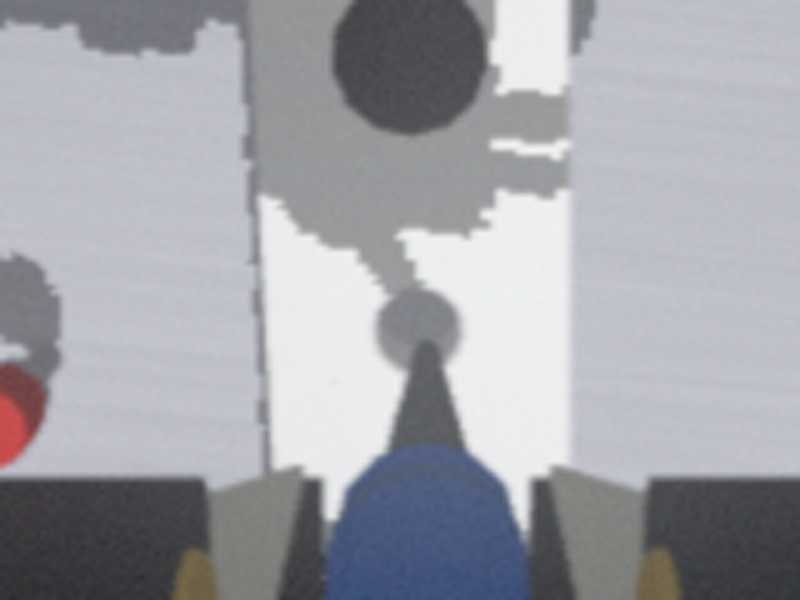

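The tip is at crop (426,346) and the stand hole centre at (419,328).

```bash
python3 - <<'E'
from h import *
from station import telemetry
c=camera_info("wrist"); print(telemetry.state()['tcp_pos'],telemetry.state()['eef_rot'])
g=lambda p,z: back("wrist",[[200+p[0]/5-.4,150+p[1]/5-.4]],z,c)[0].round(4)
print("tip",g((426,346),.1243),"hole",g((419,328),.105))
E
```

```text
[ 0.54289745 -0.31109142  0.2316422 ] [-0.05525041  0.9984684   0.00173086 -0.00228937]
tip [ 0.5469 -0.3106  0.1243] hole [ 0.5486 -0.3118  0.105 ]
```

Call:
step_arm([
  [0,0,0,0,0,0],
  [0,0,-0.01,0,0,0],
  [0,0,-0.025,0,0,0],
  [0,0,-0.045,0,0,0],
  [0,0,-0.065,0,0,0],
  [0,0,-0.085,0,0,0],
  [0,0,-0.1,0,0,0],
  [0,0,-0.107,0,0,0],
  [0,0,-0.1075,0,0,0],
  [0,0,-0.1075,0,0,0],
])

```text
time: 16.23
tcp_pos: [0.5445, -0.3135, 0.127]
eef_rot: [-0.054, 0.999, -0.0, 0.0]
wrist_force: [-0.5, 0.7, -3.2]
gripper_width: 0.0235
grasp_force: 45.0
```

Release, then rise.

Call:
step_arm([
  [0,0,0,0,0,0],
  [0,0,0,0,0,0],
  [0,0,0,0,0,0],
  [0,0,0,0,0,0],
  [0,0,0,0,0,0],
  [0,0,0,0,0,0],
], jaw=0.6)

```text
time: 16.73
tcp_pos: [0.5445, -0.3138, 0.1271]
eef_rot: [-0.054, 0.999, -0.0, 0.0]
wrist_force: [-0.4, 0.2, -0.3]
gripper_width: 0.0535
grasp_force: 0.0
```

Call:
step_arm([
  [0,0,0.01,0,0,0],
  [0,0,0.03,0,0,0],
  [0,0,0.06,0,0,0],
  [0,0,0.09,0,0,0],
  [0.02,0,0.1,0,0,0],
  [0.054,0.006,0.1,0,0,0],
  [0.054,0.006,0.1,0,0,0],
  [0.054,0.006,0.1,0,0,0],
  [0.054,0.006,0.1,0,0,0],
])

```text
time: 17.48
tcp_pos: [0.5977, -0.3075, 0.2266]
eef_rot: [-0.054, 0.999, 0.0, -0.001]
wrist_force: [-0.5, -0.1, -0.7]
gripper_width: 0.0555
grasp_force: 0.0
```

```bash
python3 - <<'E'
from h import *
from station import get_image, telemetry
import cv2
c=camera_info("wrist"); s=telemetry.state(); print(s['tcp_pos'],s['wrist_force'])
print(proj("wrist",[[.5456,-.3112,.175],[.6003,-.3055,.147]],c)/.7)
a=get_image("wrist")[:,:,::-1]
cv2.imwrite("pics/w5.png",cv2.resize(a,(800,600),interpolation=cv2.INTER_CUBIC))
E
```

```text
[ 0.59769324 -0.30752581  0.22659373] [-0.52045339 -0.09432054 -0.66758716]
[[411.67095118 231.90635291]
 [410.41108783 322.59253106]]
```

View pics/w5.png

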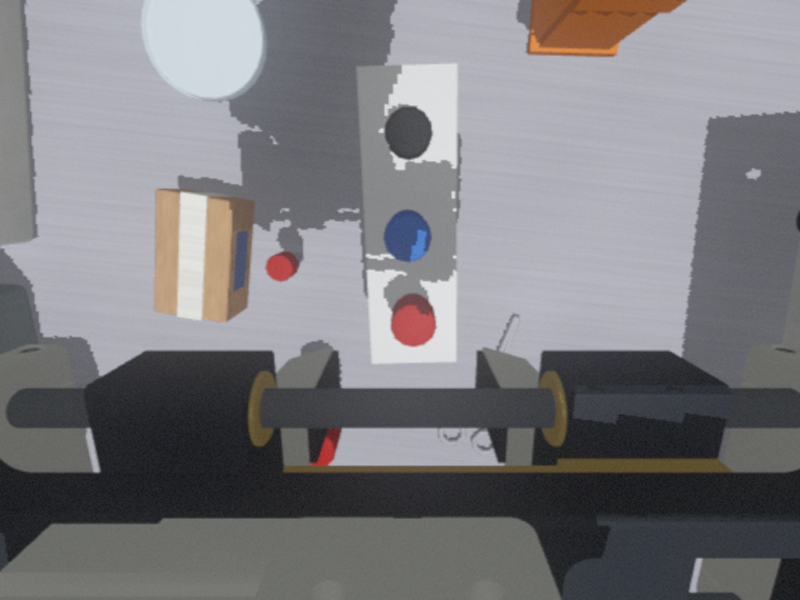

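The drift hangs upright again at (407,235), and the bolt knob is at (413,321) as predicted. I'll grasp the bolt.

Call:
step_arm([
  [0.0025,0.001,-0.04,0,0,0],
  [0.0025,0.001,-0.075,0,0,0],
  [0.0025,0.001,-0.1,0,0,0],
  [0.0025,0.001,-0.1105,0,0,0],
  [0.0025,0.001,-0.1105,0,0,0],
  [0.0025,0.001,-0.1105,0,0,0],
])

```text
time: 18.03
tcp_pos: [0.6004, -0.3073, 0.1168]
eef_rot: [-0.054, 0.999, -0.0, -0.0]
wrist_force: [0.7, 0.5, 1.0]
gripper_width: 0.055
grasp_force: 0.0
```

Call:
step_arm([
  [0,0,0,0,0,0],
  [0,0,0,0,0,0],
  [0,0,0,0,0,0],
  [0,0,0,0,0,0],
  [0,0,0,0,0,0],
  [0,0,0,0,0,0],
  [0,0,0,0,0,0],
  [0,0,0,0,0,0],
], jaw=0.1, squeeze=40)

```text
time: 18.7
tcp_pos: [0.6014, -0.3063, 0.1173]
eef_rot: [-0.054, 0.999, -0.0, 0.001]
wrist_force: [-0.7, 1.7, 5.4]
gripper_width: 0.0273
grasp_force: 40.0
```

Call:
step_arm([
  [0,0,0.01,0,0,0],
  [0,0,0.045,0,0,0],
  [0,0,0.085,0,0,0],
  [0,0.01,0.115,0,0,0],
  [-0.104,0.306,0.115,0,0,0],
  [-0.104,0.306,0.115,0,0,0],
  [-0.104,0.306,0.115,0,0,0],
  [-0.104,0.306,0.115,0,0,0],
  [-0.104,0.306,0.115,0,0,0],
  [-0.104,0.306,0.115,0,0,0],
  [-0.104,0.306,0.115,0,0,0],
  [-0.104,0.306,0.115,0,0,0],
  [-0.104,0.306,0.115,0,0,0],
  [-0.104,0.306,0.09,0,0,0],
  [-0.104,0.306,0.07,0,0,0],
  [-0.104,0.306,0.066,0,0,0],
  [-0.104,0.306,0.066,0,0,0],
  [-0.104,0.306,0.066,0,0,0],
  [-0.104,0.306,0.066,0,0,0],
])

```text
time: 20.28
tcp_pos: [0.4977, -0.001, 0.1834]
eef_rot: [-0.054, 0.999, -0.0, 0.001]
wrist_force: [-0.2, -0.6, -1.9]
gripper_width: 0.0273
grasp_force: 40.0
```

```bash
python3 - <<'E'
from h import *
from station import get_image, telemetry
import cv2
c=camera_info("wrist"); s=telemetry.state(); print(s['tcp_pos'],s['wrist_force'])
a=np.mean([get_image("wrist").astype(float) for _ in range(3)],0).astype(np.uint8)[:,:,::-1]
cv2.imwrite("pics/w6raw.png",a)
x,y=proj("wrist",[.5,.0,.118],c)[0].astype(int)
print(x-60,y-45)
cv2.imwrite("pics/w6.png",cv2.normalize(cv2.resize(a[y-45:y+45,x-60:x+60],(800,600),interpolation=cv2.INTER_CUBIC),None,0,255,cv2.NORM_MINMAX))
E
```

```text
[ 0.49774732 -0.00096432  0.18339638] [-0.16140613 -0.64078752 -1.88646936]
226 185
```

View pics/w6.png

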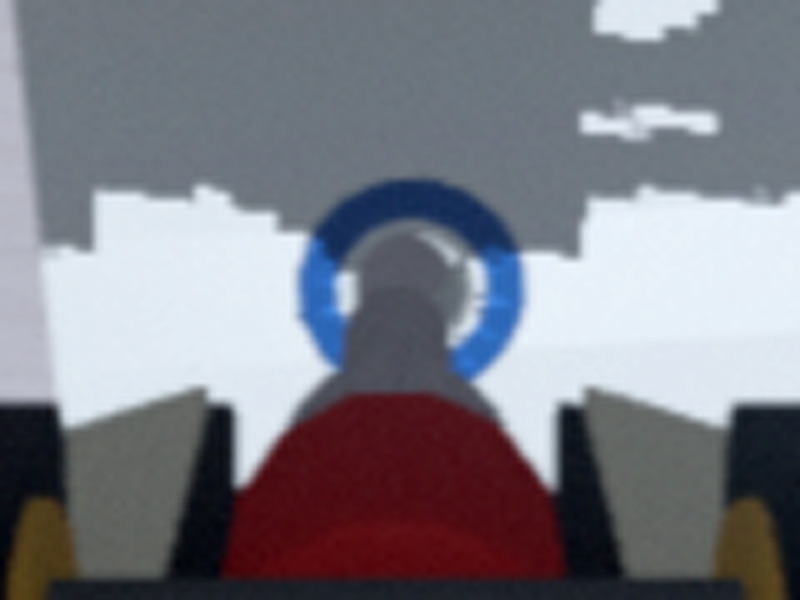

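The ring is centred at (411,290) and the bolt shank runs up to its tip at about (404,294). The hole looks clear.

```bash
python3 - <<'E'
from h import *
import cv2
c=camera_info("wrist")
g=lambda p,z: back("wrist",[[226+p[0]/6.667-.4,185+p[1]/6.667-.4]],z,c)[0].round(4)
print("hole",g((411,290),.11),"tip",g((404,294),.1261))
# predicted features if the axis is at tip xy : collar bottom z .1711
for P in ([0.5,0,.11],): pass
t=g((404,294),.1261)
for z in (.1261,.1331,.1711,.1851,.2131):
    print(z,((proj("wrist",[t[0],t[1],z],c)[0]-[225.6,184.6])*6.667).round())
a=cv2.imread("pics/w6raw.png",0)
print(a[220:245,275:300])
E
```

```text
hole [0.5004 0.0011 0.11  ] tip [ 4.959e-01 -3.000e-04  1.261e-01]
0.1261 [404. 294.]
0.1331 [404. 313.]
0.1711 [406. 441.]
0.1851 [407. 502.]
0.2131 [409. 660.]
[[ 80  78  78  81  88 105 123 127 124 120 115 115 116 130 148 153 150 140
  127 115  95  81  81  78  80]
 [ 79  79  78  85 104 122 126 121 116 113 113 111 113 113 120 140 164 162
  147 133 119  97  84  81  84]
 [ 84  80  82 101 121 125 121 115 114 113 112 113 112 113 112 117 137 168
  176 155 135 116  98  92  98]
 [ 90  85  95 121 126 123 117 113 113 111 113 112 112 111 111 112 117 143
  179 173 147 148 135 112 107]
 [112 101 110 125 123 117 111 112 112 113 112 112 113 113 112 113 112 123
  156 152 151 190 193 155 119]
 [115 118 142 147 133 119 112 112 112 114 113 111 113 112 112 113 113 114
  123 129 141 185 206 181 136]
 [126 158 195 193 156 120 115 113 114 112 112 111 111 113 112 112 112 115
  121 127 145 180 205 186 140]
 [133 175 202 196 157 119 113 112 112 112 112 111 111 111 114 114 113 117
  119 125 138 170 202 188 142]
 [126 169 199 196 160 120 111 108 107 106 105 104 107 107 111 113 114 118
  121 124 136 167 195 18
[... 987 characters left out ...]
07 105 104 105 105 107 106 105 103 104
  109 115 120 119 116 115 123]
 [156 123 108 103 104 105 107 108 106 106 105 103 105 106 107 107 107 106
  109 115 123 125 120 122 149]
 [185 144 110 103 106 105 106 106 108 106 105 104 106 106 107 107 108 106
  109 112 115 118 127 150 190]
 [146 115 105 105 107 107 107 106 106 106 104 103 108 106 107 109 108 107
  106 105 110 122 157 193 209]
 [112 106 105 103 105 105 106 105 107 106 103 104 106 105 106 106 109 107
  104 105 108 132 181 206 213]
 [105 106 102 100 101 102 102 101 102 101 100 100 101 100  99 101 104 105
  105 105 108 111 142 189 209]
 [103 101  92  86  81  80  81  78  79  80  79  80  79  78  79  81  88  94
  100 102 104 105 114 153 192]]
```

Call:
step_arm([
  [0.004,0.0024,0,0,0,0],
  [0.004,0.0024,-0.004,0,0,0],
  [0.004,0.0024,-0.008,0,0,0],
  [0.004,0.0024,-0.012,0,0,0],
  [0.004,0.0024,-0.012,0,0,0],
  [0.004,0.0024,-0.012,0,0,0],
  [0.004,0.0024,-0.012,0,0,0],
])

```text
time: 21.02
tcp_pos: [0.5006, 0.0018, 0.1701]
eef_rot: [-0.054, 0.999, 0.0, -0.0]
wrist_force: [-0.2, 0.1, -1.2]
gripper_width: 0.0273
grasp_force: 40.0
```

```bash
python3 - <<'E'
from h import *
from station import get_image, telemetry
import cv2
c=camera_info("wrist"); s=telemetry.state(); print(s['tcp_pos'],s['wrist_force'])
a=np.mean([get_image("wrist").astype(float) for _ in range(3)],0).astype(np.uint8)[:,:,::-1]
cv2.imwrite("pics/w7raw.png",a)
x,y=proj("wrist",[s['tcp_pos'][0],s['tcp_pos'][1],.114],c)[0].astype(int)
x0,y0=x-32,y-24
print(x0,y0)
cv2.imwrite("pics/w7.png",cv2.normalize(cv2.resize(a[y0:y0+48,x0:x0+64],(800,600),interpolation=cv2.INTER_CUBIC),None,0,255,cv2.NORM_MINMAX))
E
```

```text
[0.50060563 0.00178068 0.17005869] [-0.16556807  0.12966748 -1.21899052]
253 207
```

View pics/w7.png

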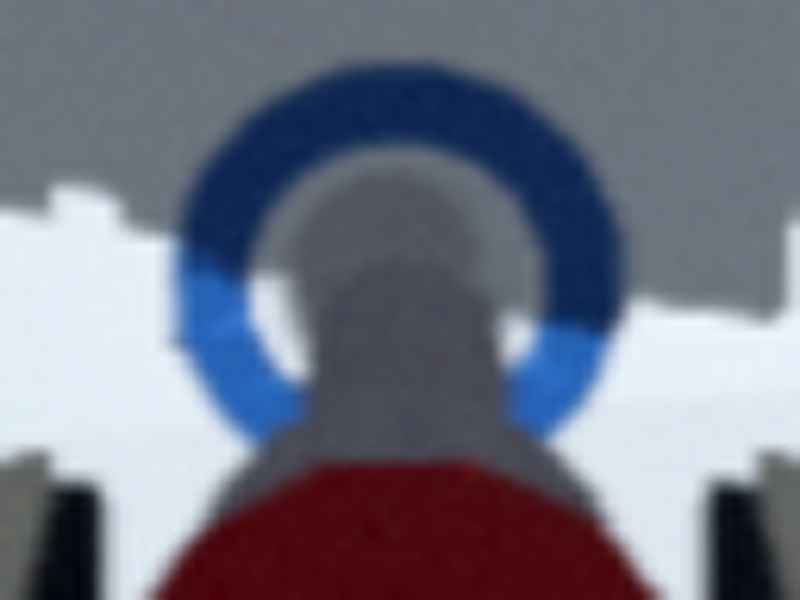

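The ring centre is at crop (400,284), the shank centre at column 406 and the tip at about (406,273). The tip needs about +1.2 mm in x and -0.4 mm in y, then it can go in.

Call:
step_arm([
  [0.0012,-0.0003,0,0,0,0],
  [0.0012,-0.0003,-0.002,0,0,0],
  [0.0012,-0.0003,-0.004,0,0,0],
  [0.0012,-0.0003,-0.006,0,0,0],
  [0.0012,-0.0003,-0.0075,0,0,0],
  [0.0012,-0.0003,-0.009,0,0,0],
  [0.0012,-0.0003,-0.0105,0,0,0],
  [0.0012,-0.0003,-0.0105,0,0,0],
])

```text
time: 21.83
tcp_pos: [0.5012, 0.0014, 0.1592]
eef_rot: [-0.054, 0.999, -0.0, -0.001]
wrist_force: [-1.6, 0.2, -2.5]
gripper_width: 0.0273
grasp_force: 40.0
```

Call:
step_arm([
  [-0.0004,0,-0.001,0,0,0],
  [-0.0004,0,-0.002,0,0,0],
  [-0.0004,0,-0.003,0,0,0],
  [-0.0004,0,-0.004,0,0,0],
  [-0.0004,0,-0.005,0,0,0],
  [-0.0004,0,-0.006,0,0,0],
  [-0.0004,0,-0.007,0,0,0],
  [-0.0004,0,-0.008,0,0,0],
  [-0.0004,0,-0.008,0,0,0],
])

```text
time: 22.58
tcp_pos: [0.5014, 0.0012, 0.1516]
eef_rot: [-0.054, 0.999, -0.0, -0.0]
wrist_force: [-2.9, -1.4, 1.7]
gripper_width: 0.0273
grasp_force: 40.0
```

Call:
step_arm([
  [-0.0004,-0.0002,0,0,0,0],
  [-0.0006,-0.0003,-0.001,0,0,0],
  [-0.0006,-0.0003,-0.002,0,0,0],
  [-0.0006,-0.0003,-0.003,0,0,0],
  [-0.0006,-0.0003,-0.0045,0,0,0],
  [-0.0006,-0.0003,-0.006,0,0,0],
  [-0.0006,-0.0003,-0.0075,0,0,0],
  [-0.0006,-0.0003,-0.009,0,0,0],
  [-0.0006,-0.0003,-0.0105,0,0,0],
  [-0.0006,-0.0003,-0.0105,0,0,0],
])

```text
time: 23.42
tcp_pos: [0.501, 0.001, 0.1409]
eef_rot: [-0.054, 0.999, -0.0, -0.0]
wrist_force: [-2.0, -3.0, 0.8]
gripper_width: 0.0267
grasp_force: 40.0
```

Call:
step_arm([
  [-0.0003,-0.0004,-0.0015,0,0,0],
  [-0.0003,-0.0004,-0.003,0,0,0],
  [-0.0003,-0.0004,-0.0045,0,0,0],
  [-0.0003,-0.0004,-0.006,0,0,0],
  [-0.0003,-0.0004,-0.0075,0,0,0],
  [-0.0003,-0.0004,-0.009,0,0,0],
  [-0.0003,-0.0004,-0.0105,0,0,0],
  [-0.0003,-0.0004,-0.012,0,0,0],
  [-0.0003,-0.0004,-0.0135,0,0,0],
  [-0.0003,-0.0004,-0.015,0,0,0],
  [-0.0003,-0.0004,-0.016,0,0,0],
  [-0.0003,-0.0004,-0.016,0,0,0],
])

```text
time: 24.42
tcp_pos: [0.5007, 0.0009, 0.1249]
eef_rot: [-0.054, 0.999, 0.0, -0.0]
wrist_force: [0.2, -0.7, -1.6]
gripper_width: 0.0272
grasp_force: 40.0
```

Forces are low. Feel for the seat.

Call:
step_arm([
  [0,0,-0.0005,0,0,0],
  [0,0,-0.001,0,0,0],
  [0,0,-0.0015,0,0,0],
  [0,0,-0.002,0,0,0],
  [0,0,-0.0025,0,0,0],
  [0,0,-0.003,0,0,0],
  [0,0,-0.003,0,0,0],
])

```text
time: 25.0
tcp_pos: [0.5006, 0.0008, 0.1222]
eef_rot: [-0.054, 0.999, 0.0, -0.0]
wrist_force: [-0.8, -1.3, 2.0]
gripper_width: 0.0271
grasp_force: 40.0
```

Call:
step_arm([
  [0,0,-0.0004,0,0,0],
  [0,0,-0.0008,0,0,0],
  [0,0,-0.0008,0,0,0],
])

```text
time: 25.25
tcp_pos: [0.5007, 0.0008, 0.1221]
eef_rot: [-0.054, 0.999, -0.0, 0.0]
wrist_force: [-4.4, -1.2, 8.7]
gripper_width: 0.0274
grasp_force: 40.0
```

The bolt has seated: z stopped and the force rose. Release and withdraw.

Call:
step_arm([
  [0,0,0.0005,0,0,0],
  [0,0,0.0005,0,0,0],
  [0,0,0.0005,0,0,0],
  [0,0,0.0005,0,0,0],
  [0,0,0.0005,0,0,0],
  [0,0,0.0005,0,0,0],
  [0,0,0.0005,0,0,0],
], jaw=0.65)

```text
time: 25.83
tcp_pos: [0.5006, 0.0008, 0.1218]
eef_rot: [-0.054, 0.999, 0.0, -0.0]
wrist_force: [-0.3, 0.8, 0.6]
gripper_width: 0.0594
grasp_force: 0.0
```

Call:
step_arm([
  [0,0,0.01,0,0,0],
  [0,0,0.03,0,0,0],
  [0,0,0.06,0,0,0],
  [0.03,0,0.09,0,0,0],
  [0.065,0.006,0.1,0,0,0],
  [0.065,0.006,0.1,0,0,0],
  [0.065,0.006,0.1,0,0,0],
])

```text
time: 26.42
tcp_pos: [0.5676, 0.0074, 0.2234]
eef_rot: [-0.055, 0.999, 0.0, 0.002]
wrist_force: [-2.2, -0.0, -0.6]
gripper_width: 0.0599
grasp_force: 0.0
```

```bash
python3 - <<'E'
from h import *
from station import get_image, telemetry
import cv2
c=camera_info("wrist"); s=telemetry.state(); print(s['tcp_pos'],s['wrist_force'])
a=get_image("wrist").astype(int)
red=(a[:,:,0]>1.8*a[:,:,1])&(a[:,:,0]>50); blue=(a[:,:,2]>1.6*a[:,:,0])&(a[:,:,2]>50)
q=proj("wrist",[.5,.001,.11],c)[0]; print(q)
yy,xx=np.mgrid[:420,:560]; near=np.hypot(xx-q[0],yy-q[1])<50
for n,m,z in (("knob",red&near,.152),("ring",blue&near,.11)):
    v,u=np.where(m); p=((u.min()+u.max())/2,(v.min()+v.max())/2); print(n,m.sum(),u.min(),u.max(),v.min(),v.max(),back("wrist",[p],z,c).round(4))
    for d in (.01,): 
        w=np.ptp(u); print("diam mm", w*(c['eye'][2]-z)/295*1e3)
t=get_image("top").astype(int); b=(t[:,:,2]>1.6*t[:,:,0])&(t[:,:,2]>45); q=proj("top",[.5456,-.3112,.175])[0]
yy,xx=np.mgrid[:420,:560]; m=b&(np.hypot(xx-q[0],yy-q[1])<12); v,u=np.where(m); print("drift top",q,u.mean(),v.mean(),m.sum())
E
```

```text
[0.56762414 0.00736287 0.22344548] [-2.177799   -0.04033063 -0.6266175 ]
[286.37152766 138.19760833]
knob 714 270 302 123 158 [[0.5014 0.0006 0.152 ]]
diam mm 24.85515057700455Traceback (most recent call last):
  File "<stdin>", line 10, in <module>
    return umr_minimum(a, axis, None, out, keepdims, initial, where)
ValueError: zero-size array to reduction operation minimum which has no identity
```

The knob sits where expected and hides the ring completely, and the arm is clear. Handing in.

```bash
python3 -c "
from station import manip
print(manip.finish_job())"
```

```text
the job is handed in; nothing more can be done
None
```

I handed the job in at about 26 s of the 72 s allowed: the drift aligned both holes and hangs back in its stand hole, and the red bolt is seated on the platform. Wrist forces stayed under about 9 N throughout, but `finish_job` returned no verdict, so I can't confirm it passed.

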